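Shut the microcentrifuge and press its start key

TASK

The microcentrifuge on the lab bench is loaded: push its open lid gently down until it is fully shut, without slamming it, and only then press the long start key on its front deck all the way down with the fingertips, gently, let it spring back and take the hand away. Do not press the centrifuge's two round keys, do not touch the block heater (which has a similar long key), and leave everything else on the bench standing where it is: nothing is to be lifted or carried.

Things in the scene. Friction and masses are not known exactly. Their poses are not given: they have to be found in the camera images.
- centrifuge: White microcentrifuge fixed to the bench, 230 (x) x 190 (y) mm, with a square black lid. Origin: centre of its underside, on the bench; its -x side is the front, towards the robot, +y its left as seen from the robot, z up. The front 80 mm is a flat deck 85 mm high with three grey keys in a row along y; behind it the bowl housing is 125 mm high, 139 mm with the lid shut.
- lid (a joint): Lid angle in rad: 0 fully shut, growing as the front edge rises (limit 1.3); starts part open, 0.4 to 0.8. Stiff hinge: it stays where it is left and takes about 1 to 2 N at the front edge to push down.
- lid_front (a point): Point on the lid's upper (outer) face, on its centre line, 15 mm in from its front edge. The lid is a slab 140 mm (hinge to front edge) x 186 mm wide x 12 mm thick with a rounded front edge (radius 6 mm). Its axes turn with the lid: x from front edge towards hinge, y along the hinge, z out of the upper face. With the lid shut this point is 20 mm in front of the centrifuge's origin and 139 mm above the bench.
- lid_hinge (a point): Middle of the lid's hinge axis, at the rear of the bowl housing (105 mm behind the centrifuge's origin in its +x, 126 mm above the bench). The axis runs along the centrifuge's y; the lid's upper face lies 13 mm off the axis and lid_front 125 mm from it along the lid.
- start_key_top (a point): Centre of the top of the centrifuge's long start key: grey rectangle 20 (x) x 40 (y) mm in the middle of the row, its top 8 mm above the deck (93 mm above the bench) when up; 78 mm in front of the centrifuge's origin; 43 mm from the bowl housing behind it.
- start_key (a joint): Travel of the start key in m: 0 up, 0.006 fully down. Springs back by itself; about 1 N to start it and 5.6 N fully down.
- left_key (a joint): Travel (m, 0 up, 0.006 down) of the centrifuge's left round key, 20 mm across, 8 mm tall, same stiffness, centred 62 mm to the left (+y) of the start key. Not to be pressed.
- right_key (a joint): Travel (m, 0 up, 0.006 down) of the centrifuge's right round key, 20 mm across, 8 mm tall, same stiffness, centred 62 mm to the right (-y) of the start key. Not to be pressed.
- heater: White block heater fixed to the bench, 190 (x) x 130 (y) mm: front deck 75 mm high with one long and one round grey key, behind it an aluminium block with tube holes, 100 mm high. Origin: centre of its underside. Not to be touched. It and the centrifuge may stand either way round, left or right.
- tube_rack: Loose green tube rack with capped tubes, 46 x 96 mm, 46 mm high, in front of the centrifuge. Origin: centre of underside. Leave alone.
- marker: Loose marker pen, 125 mm long (its y), 15 mm thick, lying in front of the heater. Origin: middle of underside. Leave alone.
- vial: Loose amber glass vial, 24 mm across, 52 mm high, between the two machines. Origin: centre of underside. Leave alone.
- wash_bottle: Loose clear bottle, 60 mm across, 150 mm high, on the left. Origin: centre of underside. Leave alone.
- beaker: Loose glass beaker, 70 mm across, 85 mm high, on the right. Origin: centre of underside. Leave alone.
- tip_box: Loose green tip box, 60 x 80 mm, 35 mm high, on the left, nearer the robot than the bottle. Origin: centre of underside. Leave alone.
- reagent_jar: Loose white jar, 56 mm across, 70 mm high, on the right near the robot. Origin: centre of underside. Leave alone.

How it is judged:
By the outcome, as a careful person would: the job done as asked, in the order asked, and still so for the second after the job is handed in, with the robot touching nothing.
It also fails if it takes over 45 s, if anything falls off the work surface, if the arm or the gripper's body presses on something with over 40 N, if the wrist force passes 120 N, or if a joint passes its speed limit or range.

ROBOT

A 6-joint arm with a two-finger parallel gripper is mounted at the origin on the work surface. World frame = base frame: x ahead of the robot, y to its left, z up, the work surface at z = 0. Lengths are in m, angles in rad, forces in N, time in s.
With the tool pointing down it reaches from about 0.325 to 0.9 m from the base axis. Payload 3.5 kg.
Tool frame: the origin (TCP) lies midway between the tips of the shut fingers; the grasp point (between the pads) lies 19 mm behind it; z points along the fingers, x is the direction in which the jaws open and shut, and the axes are right-handed (so a half turn about z gives the same grasp; the last joint's range is limited). The gripper opens to 85 mm and grips with 20 to 120 N. Pads are 22 mm wide; open, the fingers measure 114 mm over their backs; the gripper's body (76 mm by 85 mm) begins 54 mm behind the grasp point. The pads swing forward as they close: fully open they stand 13 mm farther back than shut.
Start: joints at [1.1, 0.276, -0.026, 1.268, 0, 1.467], TCP at [0.225, 0.583, 0.231] pointing down, gripper open.
Joint ranges: [-3.12, 3.12], [-0.85, 1.88], [-1.08, 1.24], [-1.95, 2.15], [-1.57, 1.53], [-3.14, 3.14]. Speed limits (rad/s): [2.57, 2.57, 3.14, 3.14, 3.14, 3.14].

INTERFACE

Orientations are given as a unit quaternion [w, x, y, z].
In Python, from rig import * gives the robot as it stands.
- The arm moves only by the tool carry_out, never from a script. Its argument "deltas" is a list of rows, each an object of numbers: "jaw": the opening, from 0 (shut) to 1 (fully open); "x", "y", "z": the shift along the tool's x, y, z in mm; "roll": the turn about the tool's z in degrees. In form: [{"jaw": .., "x": .., "y": .., "z": .., "roll": ..}, ...]. A call has 1 to 12 rows; each row shifts and turns the commanded pose from where the row before left it, along the tool's axes as they then stand; what a row does not reach is not made up. A row lasts 1/8 s, in which the tool goes at most 62.5 mm and 10.7 degrees, less where a joint would pass 70% of its speed; a pose out of reach is approached as far as the arm can. A call with a gripper value outside its range is refused whole. The fingers move at their own pace and stop on an object; the grip force is fixed at half the most. Time passes only in rows, so rows that do not move let the fingers close. It gives the time, the measured TCP pose, the force and the opening at its end, in the units of the state.
- read_state(): the state, without advancing time (a new reading comes with each control period).
- get_image(name): name is "scene" or "top" or "wrist"; returns a dict with "image" (420x560x3 uint8, blue, green, red), "fx", "fy", "cx", "cy" (pixels), "dist_coeffs" ([k1, k2, p1, p2, k3] as OpenCV has them; the pictures are not rectified), "rvec" (rotation vector, rad) and "tvec" (3), from world to camera coordinates, as OpenCV has them. Camera axes: x right, y down, z forward; pixel columns grow to the right and rows downward; lengths in m; the calibration is good to about 2 mm. A picture is of the moment at which its call begins. There is no depth.
- job_done(): hands the job in, once; it reports no verdict.
Trained networks look in a picture, given as the dict that the camera call returned (one of the last four; its "shot" number tells which), for a name from the list of things; names that differ only in an ending like _2 or _b are one class to them, and where a whole thing is asked for, a point or a joint stands for the part that bears it (a point fixed in the world has none). Each returns a list of dicts, best first, with "confidence" (0 to 1); they miss things now and then, are a little off and sometimes report something else, mostly with a low value. They report only what shows in the picture. A call takes as long as a camera call.
- recognise(target, picture): "box" ([left, top, width, height] in pixels, round what is visible of it).
- spot_point(target, picture): "uv" ([column, row] in pixels: a listed point, or the origin of a listed thing).
The state is a dict: "time": time; "joint_positions": joint angles; "dq": joint speeds; "joint_efforts": joint torques, N m; "tool_pos": TCP position; "eef_rot": TCP orientation; "contact_force": force on the tool from outside, world axes, zero at the start; "moment": the same for the moment, N m; "finger_gap": opening from 0.0 (shut) to 1.0 (fully open).
Only numpy, scipy, OpenCV 4.12 (cv2) and the standard library are available. Lean on these libraries where they do the work, as an engineer would, in place of code of your own. Each camera call takes 0.05 s, during which the arm holds its last target. There are 200 camera calls.

## Working session

There is one attempt and no reset: what is moved stays moved. The work goes in short steps, Python scripts to look and compute and a tool call to move; the robot and the scene stay as the last step left them, time stands still between calls to the robot, and variables do not carry over. Pictures are saved under pics/ and viewed, about 8 in all and at most 12, crops included, and the job is handed in when it is done.

Besides the shell and the picture viewer there is one more tool, called as name(argument=value, ...) on one line, values as JSON. carry_out: Moves the arm, as the interface text tells. Its arguments: {"type":"object","properties":{"deltas":{"type":"array"}},"required":["deltas"]}

```bash
mkdir -p pics
cat > h.py <<'E'
from rig import *
import numpy as np, cv2
from scipy.spatial.transform import Rotation as R
def ray(p,uv):
    K=np.array([[p["fx"],0,p["cx"]],[0,p["fy"],p["cy"]],[0,0,1]]);
    n=cv2.undistortPoints(np.array([[uv]],float),K,np.array(p["dist_coeffs"],float))[0,0]
    M=cv2.Rodrigues(np.array(p["rvec"],float))[0]
    return -M.T@np.ravel(p["tvec"]), M.T@np.array([n[0],n[1],1])
def atz(p,uv,z):
    c,d=ray(p,uv); return c+d*(z-c[2])/d[2]
def proj(p,X):
    K=np.array([[p["fx"],0,p["cx"]],[0,p["fy"],p["cy"]],[0,0,1]]);
    return cv2.projectPoints(np.array(X,float).reshape(-1,1,3),np.array(p["rvec"],float),np.array(p["tvec"],float),K,np.array(p["dist_coeffs"],float))[0][:,0]
def tri(a):
    A=np.zeros((3,3));b=np.zeros(3)
    for p,uv in a:
        c,d=ray(p,uv);d/=np.linalg.norm(d);P=np.eye(3)-np.outer(d,d);A+=P;b+=P@c
    return np.linalg.solve(A,b)
E
python3 - <<'E'
from h import *
np.set_printoptions(precision=4,suppress=True)
s=read_state();print(s["tool_pos"],R.from_quat(np.roll(s["eef_rot"],-1)).as_matrix(),s["finger_gap"],s["time"])
P={n:get_image(n) for n in("scene","top")}
cv2.imwrite("pics/a.png",P["scene"]["image"]);cv2.imwrite("pics/b.png",P["top"]["image"])
for t in("start_key_top","lid_front","lid_hinge","centrifuge","heater","tube_rack","wash_bottle","beaker","vial"):
    z={"start_key_top":.093,"lid_hinge":.126}.get(t,0);o=[]
    for n,p in P.items():
        r=spot_point(t,p)
        for q in r[:2]: print(t,n,q["uv"],round(q["confidence"],2),atz(p,q["uv"],z))
        if r:o.append((p,r[0]["uv"]))
    if len(o)==2:print("  tri",tri(o))
E
```

```text
[0.2244 0.5825 0.2302] [[ 0.3596  0.9331 -0.001 ]
 [ 0.9331 -0.3596 -0.002 ]
 [-0.0022 -0.0002 -1.    ]] 0.9957152696723651 0.0
start_key_top top [273.6, 189.9] 0.7 [ 0.5883 -0.0168  0.093 ]
start_key_top top [337.5, 222.1] 0.56 [ 0.4909 -0.2084  0.093 ]
lid_front scene [204.0, 165.0] 0.67 [ 0.4239 -0.3892  0.    ]
lid_front top [335.1, 186.9] 0.92 [ 0.625  -0.2193  0.    ]
  tri [ 0.572  -0.1897  0.2078]
lid_hinge scene [190.6, 205.4] 0.93 [ 0.6599 -0.1697  0.126 ]
lid_hinge top [325.2, 163.5] 0.78 [ 0.6628 -0.1706  0.126 ]
  tri [ 0.6614 -0.1694  0.1278]
centrifuge scene [214.6, 216.6] 0.81 [ 0.5684 -0.1819  0.    ]
centrifuge top [329.3, 208.0] 0.73 [ 0.5537 -0.1986  0.    ]
  tri [ 0.5568 -0.1999 -0.021 ]
heater scene [321.1, 288.3] 0.9 [0.5577 0.2351 0.    ]
heater top [197.5, 210.0] 0.56 [0.543  0.2303 0.    ]
  tri [ 0.5474  0.2313 -0.0145]
tube_rack scene [240.5, 181.2] 0.56 [ 0.3975 -0.2376  0.    ]
tube_rack top [344.7, 260.9] 0.89 [ 0.383  -0.2438  0.    ]
tube_rack top [271.7, 187.0] 0.16 [ 0.6226 -0.0104  0.    ]
  tri [ 0.3852 -0.2481 -0.0153]
wash_bottle scene [408.5, 347.9] 0.94 [0.5524 0.5122 0.    ]
wash_bottle top [114.4, 204.6] 0.93 [0.5584 0.504  0.    ]
wash_bottle top [198.0, 209.0] 0.73 [0.5463 0.2288 0.    ]
  tri [ 0.5559  0.5084 -0.    ]
beaker scene [173.0, 164.1] 0.95 [ 0.4932 -0.4719  0.    ]
beaker top [415.2, 223.4] 0.89 [ 0.5054 -0.4757  0.    ]
beaker top [273.3, 187.6] 0.39 [ 0.6206 -0.0157  0.    ]
  tri [ 0.5008 -0.468   0.0093]
vial scene [244.0, 253.9] 0.44 [ 0.6138 -0.0083  0.    ]
vial top [196.0, 209.0] 0.53 [0.5462 0.2353 0.    ]
vial top [271.7, 186.4] 0.47 [ 0.6247 -0.0104  0.    ]
  tri [0.6008 0.137  0.1159]
```

View pics/a.png

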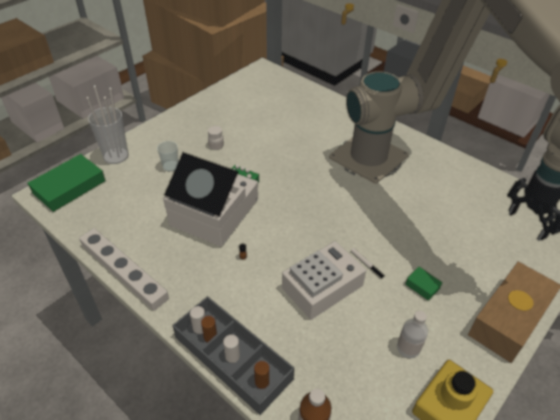

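View pics/b.png

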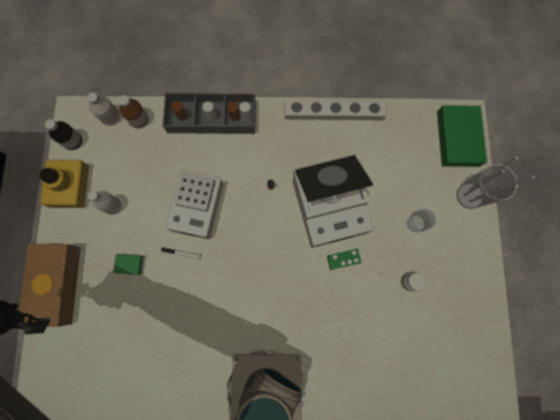

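Scene picture: the centrifuge is at about (210,205), lid part open. The rack is behind its deck. In the top view the keys are at (321,230), (341,226) and (360,221), and the heater is at (195,205). So the network's first start_key_top hit (273,190) was actually the vial. The hinge and the second key hit are 175 mm apart against 183 expected, with yaw about 13°. The lid angle is about 0.6. I'll move to a high viewpoint over the deck with the fingers shut.

carry_out(deltas=[{"jaw": 0, "x": 0, "y": 0, "z": -20, "roll": -8.5}, {"jaw": 0, "x": 0, "y": 0, "z": -25, "roll": -8.5}, {"jaw": 0, "x": 0, "y": 0, "z": -25, "roll": -8.5}, {"jaw": 0, "x": 0, "y": 0, "z": -20, "roll": -8.5}, {"jaw": 0, "x": -25, "y": 2, "z": 0, "roll": 0}, {"jaw": 0, "x": -41, "y": 3, "z": 0, "roll": 0}, {"jaw": 0, "x": -41, "y": 3, "z": 0, "roll": 0}, {"jaw": 0, "x": -41, "y": 3, "z": 0, "roll": 0}, {"jaw": 0, "x": -41, "y": 3, "z": 0, "roll": 0}, {"jaw": 0, "x": -41, "y": 3, "z": 0, "roll": 0}, {"jaw": 0, "x": -41, "y": 3, "z": 0, "roll": 0}, {"jaw": 0, "x": -41, "y": 3, "z": 0, "roll": 0}])

```text
time: 2.5
tool_pos: [0.3171, 0.283, 0.3215]
eef_rot: [0.0, 0.623, 0.782, 0.0]
contact_force: [0.3, 0.3, -0.4]
finger_gap: 0.002
```

carry_out(deltas=[{"jaw": 0, "x": -41, "y": 3, "z": 0, "roll": 0}, {"jaw": 0, "x": -41, "y": 3, "z": 0, "roll": 0}, {"jaw": 0, "x": -41, "y": 3, "z": 0, "roll": 0}, {"jaw": 0, "x": -41, "y": 3, "z": 0, "roll": 0}, {"jaw": 0, "x": -41, "y": 3, "z": 0, "roll": 0}, {"jaw": 0, "x": -41, "y": 3, "z": 0, "roll": 0}, {"jaw": 0, "x": -41, "y": 3, "z": 0, "roll": 0}, {"jaw": 0, "x": -41, "y": 3, "z": 0, "roll": 0}, {"jaw": 0, "x": -41, "y": 3, "z": 0, "roll": 0}, {"jaw": 0, "x": -41, "y": 3, "z": 0, "roll": 0}, {"jaw": 0, "x": -41, "y": 3, "z": 0, "roll": 0}, {"jaw": 0, "x": -20, "y": 0, "z": 0, "roll": 0}])

```text
time: 4.0
tool_pos: [0.4548, -0.1692, 0.3212]
eef_rot: [0.0, 0.624, 0.782, 0.0]
contact_force: [0.6, -0.3, 0.7]
finger_gap: 0.001
```

Run:
```python
from h import *
np.set_printoptions(precision=4,suppress=True)
s=read_state();print(s["time"],s["tool_pos"],R.from_quat(np.roll(s["eef_rot"],-1)).as_matrix(),s["finger_gap"],s["contact_force"],s["joint_positions"])
P={n:get_image(n) for n in("wrist","top","scene")}
cv2.imwrite("pics/c.png",P["wrist"]["image"])
print("cam",ray(P["wrist"],(280,210)))
for t in("start_key_top","lid_front","lid_hinge","centrifuge","left_key","right_key"):
    z={"lid_front":.208,"lid_hinge":.126,"centrifuge":0}.get(t,.093)
    for n,p in P.items():
        for q in (recognise if t in("left_key","right_key") else spot_point)(t,p)[:3]:
            uv=q.get("uv") or [q["box"][0]+q["box"][2]/2,q["box"][1]+q["box"][3]/2]
            print(t,n,np.array(uv),round(q["confidence"],2),atz(p,uv,z))
```

```text
4.0 [ 0.4548 -0.1692  0.3212] [[-0.222   0.975   0.0001]
 [ 0.975   0.222  -0.    ]
 [-0.      0.0001 -1.    ]] 0.0010766323514853956 [ 0.6357 -0.2789  0.7354] [-0.4894 -0.0095 -0.1683  1.4119  0.     -0.7132]
cam (array([ 0.3907, -0.1838,  0.4648]), array([ 0.2451,  0.0667, -0.9674]))
start_key_top wrist [231.8 196.7] 0.57 [ 0.4817 -0.2172  0.093 ]
lid_front top [336.2 187. ] 0.77 [ 0.5678 -0.188   0.208 ]
lid_front scene [204.8 165.7] 0.97 [ 0.5749 -0.1916  0.208 ]
lid_hinge wrist [ 66.2 163.6] 0.31 [ 0.4772 -0.3961  0.126 ]
lid_hinge top [323.8 164.5] 0.74 [ 0.6596 -0.1664  0.126 ]
lid_hinge top [335.1 188.3] 0.54 [ 0.5862 -0.1984  0.126 ]
centrifuge wrist [245.5 231.5] 0.72 [ 0.553  -0.1952  0.    ]
centrifuge top [327.5 206.4] 0.76 [ 0.559  -0.1929  0.    ]
centrifuge top [324.6 165. ] 0.49 [ 0.7003 -0.1861  0.    ]
centrifuge scene [213.3 213.3] 0.88 [ 0.5613 -0.1954  0.    ]
left_key wrist [282.95 197.9 ] 0.72 [ 0.4698 -0.1581  0.093 ]
left_key wrist [200.6 332.7] 0.6 [ 0.6752 -0.2241  0.093 ]
left_key scene [423.2 283. ] 0.3 [0.4244 0.4555 0.093 ]
right_key wrist [180.8  201.15] 0.79 [ 0.5005 -0.2756  0.093 ]
```

View pics/c.png

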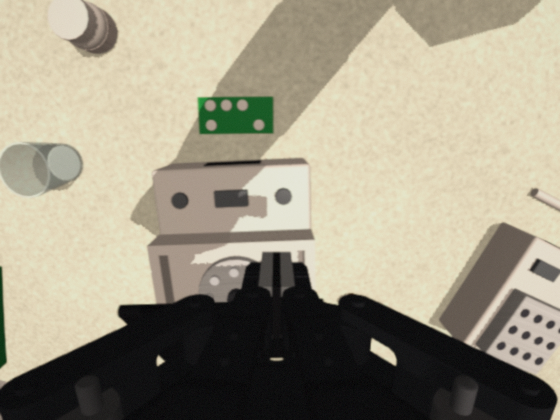

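Wrist picture: the keys are at (180,200), (232,197) and (283,198), and the lid is hidden behind the gripper. The outer keys come out 121 mm apart against 124 expected. The start key is at about (0.484,-0.217), 183 mm from the hinge as it should be, and yaw is about 15°. Next I'll go over the lid's front part.

carry_out(deltas=[{"jaw": 0, "x": 0, "y": 0, "z": 0, "roll": -2}, {"jaw": 0, "x": -18, "y": 34, "z": 0, "roll": 0}, {"jaw": 0, "x": -18, "y": 35, "z": 0, "roll": 0}, {"jaw": 0, "x": -18, "y": 35, "z": 0, "roll": 0}, {"jaw": 0, "x": 0, "y": 0, "z": 20, "roll": 0}, {"jaw": 0, "x": 0, "y": 0, "z": 25, "roll": 0}, {"jaw": 0, "x": 0, "y": 0, "z": 20, "roll": 0}, {"jaw": 0, "x": 0, "y": 0, "z": 10, "roll": 0}, {"jaw": 0, "x": 0, "y": 0, "z": 0, "roll": 0}])

```text
time: 6.18
tool_pos: [0.5684, -0.1927, 0.2457]
eef_rot: [-0.001, 0.609, 0.793, -0.0]
contact_force: [-0.5, -0.4, -0.3]
finger_gap: 0.003
```

Run:
```python
from h import *
s=read_state();print(s["time"],s["tool_pos"],s["contact_force"])
p=get_image("scene");cv2.imwrite("pics/d.png",cv2.resize(p["image"][110:270,120:320],None,fx=3,fy=3,interpolation=cv2.INTER_CUBIC))
print(proj(p,[s["tool_pos"]]))
for q in spot_point("lid_front",p)[:2]:print(q)
```

```text
6.175 [ 0.56843629 -0.19267891  0.24566217] [-0.54698453 -0.39379535 -0.26373183]
[[205.01230579 154.1684047 ]]
{'uv': [208.4, 163.8], 'confidence': 0.92}
{'uv': [171.5, 164.4], 'confidence': 0.58}
```

View pics/d.png

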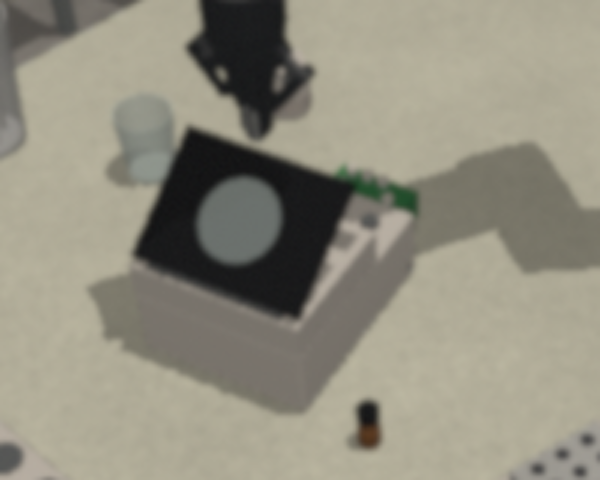

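Crop: the fingertip at about (255,135) is just above the middle of the lid's front edge. Lowering it should land about 15 mm behind that edge.

carry_out(deltas=[{"jaw": 0, "x": 0, "y": 0, "z": 4, "roll": 0}, {"jaw": 0, "x": 0, "y": 0, "z": 4, "roll": 0}, {"jaw": 0, "x": 0, "y": 0, "z": 4, "roll": 0}, {"jaw": 0, "x": 0, "y": 0, "z": 4, "roll": 0}, {"jaw": 0, "x": 0, "y": 0, "z": 3, "roll": 0}, {"jaw": 0, "x": 0, "y": 0, "z": 3, "roll": 0}, {"jaw": 0, "x": 0, "y": 0, "z": 3, "roll": 0}, {"jaw": 0, "x": 0, "y": 0, "z": 3, "roll": 0}, {"jaw": 0, "x": 0, "y": 0, "z": 3, "roll": 0}, {"jaw": 0, "x": 0, "y": 0, "z": 3, "roll": 0}, {"jaw": 0, "x": 0, "y": 0, "z": 3, "roll": 0}, {"jaw": 0, "x": 0, "y": 0, "z": 3, "roll": 0}])

```text
time: 7.78
tool_pos: [0.5691, -0.1929, 0.2064]
eef_rot: [0.0, 0.609, 0.793, 0.0]
contact_force: [-0.6, -0.6, 2.4]
finger_gap: 0.001
```

Run:
```python
from h import *
s=read_state();print(s["time"],s["tool_pos"],s["contact_force"])
p=get_image("scene");cv2.imwrite("pics/e.png",cv2.resize(p["image"][110:270,120:320],None,fx=3,fy=3,interpolation=cv2.INTER_CUBIC))
for q in spot_point("lid_front",p)[:2]:print(q)
```

```text
7.775 [ 0.56905696 -0.19292424  0.20643297] [-0.58278383 -0.554231    2.44430498]
{'uv': [209.4, 161.6], 'confidence': 0.61}
```

View pics/e.png

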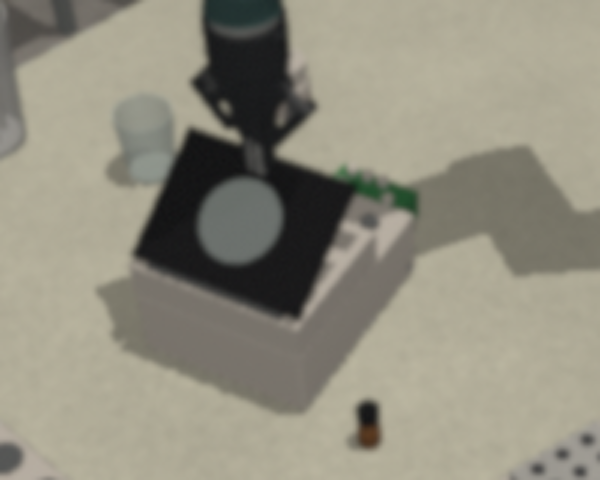

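The tip is on the lid near (258,168), just behind the front edge, and the force of 2.4 N confirms contact. I'll keep pushing slowly.

carry_out(deltas=[{"jaw": 0, "x": 0, "y": -1, "z": 3, "roll": 0}, {"jaw": 0, "x": 0, "y": -1, "z": 3, "roll": 0}, {"jaw": 0, "x": 0, "y": -1, "z": 3, "roll": 0}, {"jaw": 0, "x": 0, "y": -1, "z": 3, "roll": 0}, {"jaw": 0, "x": 0, "y": -1, "z": 3, "roll": 0}, {"jaw": 0, "x": 0, "y": -1, "z": 3, "roll": 0}, {"jaw": 0, "x": 0, "y": -1, "z": 3, "roll": 0}, {"jaw": 0, "x": 0, "y": -1, "z": 3, "roll": 0}, {"jaw": 0, "x": 0, "y": -1, "z": 3, "roll": 0}, {"jaw": 0, "x": 0, "y": -1, "z": 3, "roll": 0}, {"jaw": 0, "x": 0, "y": 0, "z": 3, "roll": 0}, {"jaw": 0, "x": 0, "y": 0, "z": 3, "roll": 0}])

```text
time: 9.38
tool_pos: [0.5592, -0.1954, 0.1701]
eef_rot: [-0.0, 0.609, 0.793, -0.0]
contact_force: [-0.2, 0.8, 1.0]
finger_gap: 0.001
```

carry_out(deltas=[{"jaw": 0, "x": 0, "y": 0, "z": 2.5, "roll": 0}, {"jaw": 0, "x": 0, "y": 0, "z": 2.5, "roll": 0}, {"jaw": 0, "x": 0, "y": 0, "z": 2.5, "roll": 0}, {"jaw": 0, "x": 0, "y": 0, "z": 2.5, "roll": 0}, {"jaw": 0, "x": 0, "y": 0, "z": 2, "roll": 0}, {"jaw": 0, "x": 0, "y": 0, "z": 2, "roll": 0}, {"jaw": 0, "x": 0, "y": 0, "z": 2, "roll": 0}, {"jaw": 0, "x": 0, "y": 0, "z": 2, "roll": 0}, {"jaw": 0, "x": 0, "y": 0, "z": 2, "roll": 0}, {"jaw": 0, "x": 0, "y": 0, "z": 2, "roll": 0}, {"jaw": 0, "x": 0, "y": 0, "z": 1.5, "roll": 0}, {"jaw": 0, "x": 0, "y": 0, "z": 1.5, "roll": 0}])

```text
time: 10.88
tool_pos: [0.5592, -0.1954, 0.1452]
eef_rot: [-0.0, 0.609, 0.793, -0.0]
contact_force: [-1.1, 0.4, 0.8]
finger_gap: 0.004
```

carry_out(deltas=[{"jaw": 0, "x": 0, "y": 0, "z": 1, "roll": 0}, {"jaw": 0, "x": 0, "y": 0, "z": 1, "roll": 0}, {"jaw": 0, "x": 0, "y": 0, "z": 1, "roll": 0}, {"jaw": 0, "x": 0, "y": 0, "z": 1, "roll": 0}])

```text
time: 11.38
tool_pos: [0.5592, -0.1954, 0.1413]
eef_rot: [-0.0, 0.609, 0.793, -0.0]
contact_force: [-0.4, -0.1, 1.2]
finger_gap: 0.006
```

carry_out(deltas=[{"jaw": 0, "x": 0, "y": 0, "z": 1, "roll": 0}, {"jaw": 0, "x": 0, "y": 0, "z": 1, "roll": 0}, {"jaw": 0, "x": 0, "y": 0, "z": 0.5, "roll": 0}, {"jaw": 0, "x": 0, "y": 0, "z": 0.5, "roll": 0}])

```text
time: 11.88
tool_pos: [0.5592, -0.1955, 0.139]
eef_rot: [0.0, 0.609, 0.793, -0.0]
contact_force: [-2.5, 0.1, 6.8]
finger_gap: 0.003
```

carry_out(deltas=[{"jaw": 0, "x": 0, "y": 0, "z": 0.5, "roll": 0}, {"jaw": 0, "x": 0, "y": 0, "z": 0, "roll": 0}])

```text
time: 12.12
tool_pos: [0.5592, -0.1954, 0.139]
eef_rot: [0.0, 0.609, 0.793, -0.0]
contact_force: [-2.7, 0.2, 6.8]
finger_gap: 0.002
```

The force jumped from 1.2 to 6.8 N and z stalled at 0.139, so the lid is shut. I'll lift off and move above the start key.

carry_out(deltas=[{"jaw": 0, "x": 0, "y": 0, "z": -5, "roll": 0}, {"jaw": 0, "x": 0, "y": 0, "z": -15, "roll": 0}, {"jaw": 0, "x": 0, "y": 0, "z": -20, "roll": 0}, {"jaw": 0, "x": 0, "y": -20, "z": 0, "roll": 0}, {"jaw": 0, "x": 0, "y": -29, "z": 0, "roll": 0}, {"jaw": 0, "x": -1, "y": -29, "z": 0, "roll": 0}, {"jaw": 0, "x": 0, "y": 0, "z": 15, "roll": 0}, {"jaw": 0, "x": 0, "y": 0, "z": 0, "roll": 0}])

```text
time: 13.12
tool_pos: [0.4826, -0.2157, 0.1609]
eef_rot: [-0.002, 0.61, 0.793, -0.0]
contact_force: [-0.5, 0.1, 0.5]
finger_gap: -0.002
```

Run:
```python
from h import *
np.set_printoptions(precision=4,suppress=True)
s=read_state();print(s["time"],s["tool_pos"],s["contact_force"])
P={n:get_image(n) for n in("wrist","scene","top")}
p=P["scene"]
a=cv2.resize(p["image"][130:270,130:290],None,fx=3,fy=3,interpolation=cv2.INTER_CUBIC)
cv2.imwrite("pics/f.png",np.hstack([cv2.resize(a,(480,420)),P["wrist"]["image"][:,120:440]]))
for t in("start_key_top","left_key","right_key","lid_front"):
    for n,p in P.items():
        for q in (recognise if t in("left_key","right_key") else spot_point)(t,p)[:2]:
            uv=q.get("uv") or [q["box"][0]+q["box"][2]/2,q["box"][1]+q["box"][3]/2]
            print(t,n,np.array(uv),round(q["confidence"],2),atz(p,uv,.139 if t=="lid_front" else .093))
```

```text
13.125 [ 0.4826 -0.2157  0.1609] [-0.4571  0.0757  0.4667]
start_key_top wrist [272.5 229.4] 0.81 [ 0.4865 -0.2175  0.093 ]
start_key_top scene [228.3 174.5] 0.53 [ 0.4706 -0.213   0.093 ]
start_key_top top [337.3 202.4] 0.4 [ 0.5512 -0.2094  0.093 ]
left_key wrist [362.1  225.45] 0.94 [ 0.468  -0.1585  0.093 ]
left_key wrist [274.  261.4] 0.54 [ 0.5093 -0.2104  0.093 ]
left_key top [422.65 220.  ] 0.62 [ 0.4996 -0.464   0.093 ]
right_key wrist [187.1  224.95] 0.82 [ 0.4985 -0.2752  0.093 ]
right_key scene [166.8  155.85] 0.39 [ 0.542  -0.4252  0.093 ]
lid_front wrist [274.9 341.2] 0.69 [ 0.5401 -0.2015  0.139 ]
lid_front scene [214.1 177.8] 0.72 [ 0.5435 -0.1946  0.139 ]
lid_front scene [424.4 284.3] 0.29 [0.462  0.4701 0.139 ]
```

View pics/f.png

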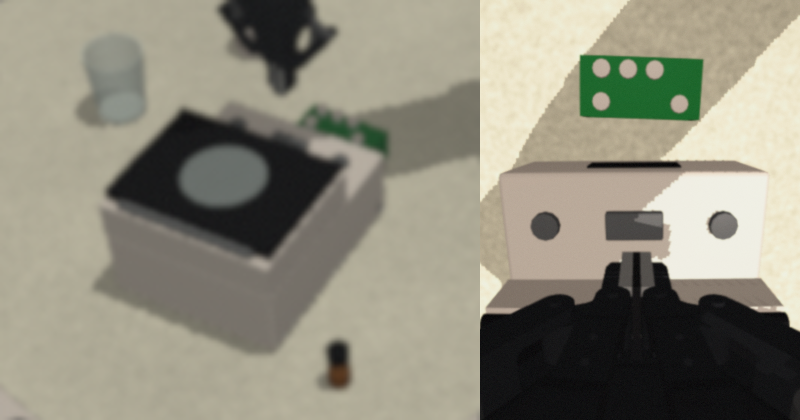

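The lid lies flat: lid_front fits a height of 0.139 at (0.540,-0.202), which agrees with the geometry. The wrist view shows the fingers centred behind the start key (635,225) in the picture. The key is at (0.484,-0.217), within 2 mm of the TCP. Descending.

carry_out(deltas=[{"jaw": 0, "x": -1, "y": 1, "z": 10, "roll": 0}, {"jaw": 0, "x": 0, "y": 0, "z": 15, "roll": 0}, {"jaw": 0, "x": 0, "y": 0, "z": 15, "roll": 0}, {"jaw": 0, "x": 0, "y": 0, "z": 10, "roll": 0}, {"jaw": 0, "x": 0, "y": 0, "z": 4, "roll": 0}, {"jaw": 0, "x": 0, "y": 0, "z": 3, "roll": 0}, {"jaw": 0, "x": 0, "y": 0, "z": 3, "roll": 0}, {"jaw": 0, "x": 0, "y": 0, "z": 2, "roll": 0}, {"jaw": 0, "x": 0, "y": 0, "z": 1.5, "roll": 0}, {"jaw": 0, "x": 0, "y": 0, "z": 1, "roll": 0}, {"jaw": 0, "x": 0, "y": 0, "z": 0, "roll": 0}])

```text
time: 15.25
tool_pos: [0.4853, -0.2172, 0.0983]
eef_rot: [0.0, 0.609, 0.793, -0.0]
contact_force: [0.2, 0.4, 0.8]
finger_gap: 0.002
```

carry_out(deltas=[{"jaw": 0, "x": 0, "y": 0, "z": 1, "roll": 0}, {"jaw": 0, "x": 0, "y": 0, "z": 1, "roll": 0}, {"jaw": 0, "x": 0, "y": 0, "z": 1, "roll": 0}, {"jaw": 0, "x": 0, "y": 0, "z": 1, "roll": 0}, {"jaw": 0, "x": 0, "y": 0, "z": 1, "roll": 0}, {"jaw": 0, "x": 0, "y": 0, "z": 1, "roll": 0}, {"jaw": 0, "x": 0, "y": 0, "z": 1, "roll": 0}, {"jaw": 0, "x": 0, "y": 0, "z": 1, "roll": 0}])

```text
time: 16.25
tool_pos: [0.4853, -0.2172, 0.0905]
eef_rot: [0.0, 0.609, 0.793, 0.0]
contact_force: [-0.0, 1.2, 2.5]
finger_gap: 0.002
```

carry_out(deltas=[{"jaw": 0, "x": 0, "y": 0, "z": 1, "roll": 0}, {"jaw": 0, "x": 0, "y": 0, "z": 1, "roll": 0}, {"jaw": 0, "x": 0, "y": 0, "z": 1, "roll": 0}, {"jaw": 0, "x": 0, "y": 0, "z": 0.5, "roll": 0}])

```text
time: 16.75
tool_pos: [0.4854, -0.2172, 0.087]
eef_rot: [0.0, 0.609, 0.793, -0.0]
contact_force: [-1.1, 0.6, 7.8]
finger_gap: 0.0
```

carry_out(deltas=[{"jaw": 0, "x": 0, "y": 0, "z": 0.5, "roll": 0}, {"jaw": 0, "x": 0, "y": 0, "z": 0, "roll": 0}])

```text
time: 17.0
tool_pos: [0.4853, -0.2172, 0.087]
eef_rot: [0.0, 0.609, 0.793, -0.0]
contact_force: [-3.4, 1.7, 8.2]
finger_gap: -0.004
```

carry_out(deltas=[{"jaw": 0, "x": 0, "y": 0, "z": -2, "roll": 0}, {"jaw": 0, "x": 0, "y": 0, "z": -3, "roll": 0}, {"jaw": 0, "x": 0, "y": 0, "z": -4, "roll": 0}, {"jaw": 0, "x": 0, "y": 0, "z": -15, "roll": 0}, {"jaw": 0, "x": 0, "y": 0, "z": -30, "roll": 0}, {"jaw": 0, "x": 0, "y": 0, "z": -40, "roll": 0}, {"jaw": 0, "x": 0, "y": -20, "z": -40, "roll": 0}, {"jaw": 0, "x": 0, "y": -30, "z": -30, "roll": 0}, {"jaw": 0, "x": 0, "y": 0, "z": 0, "roll": 0}, {"jaw": 0, "x": 0, "y": 0, "z": 0, "roll": 0}])

```text
time: 18.25
tool_pos: [0.4372, -0.23, 0.2502]
eef_rot: [0.0, 0.609, 0.793, 0.0]
contact_force: [0.5, -1.0, 0.1]
finger_gap: 0.003
```

Run:
```python
from h import *
s=read_state();print(s["time"],s["tool_pos"],s["contact_force"])
p=get_image("wrist");q=get_image("scene")
cv2.imwrite("pics/g.png",np.hstack([cv2.resize(q["image"][130:270,130:290],(480,420)),p["image"][:,120:440]]))
```

```text
18.25 [ 0.43716955 -0.22996248  0.25017463] [ 0.45250849 -0.99651633  0.09674054]
```

View pics/g.png

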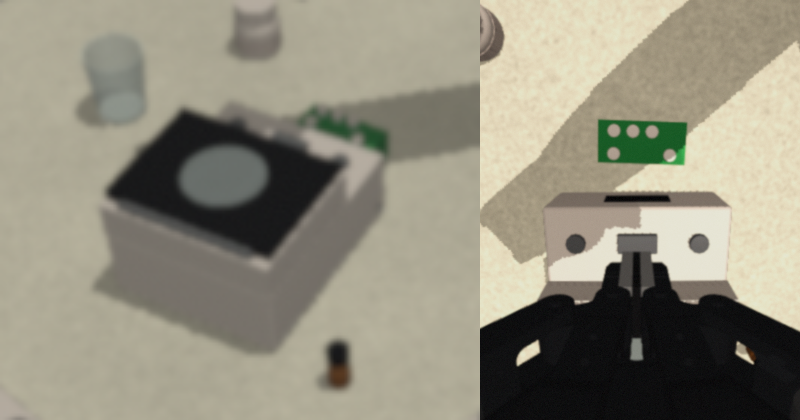

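The lid is still flat and shut. The keys are at (576,243), (637,243) and (698,243), the rack stands where it was, and the hand is clear. Handing in.

```bash
python3 -c "
from rig import *
job_done()"
```

```text
the job is handed in; nothing more can be done
```

The lid is shut and the start key was pressed fully down once, after the lid had closed. I have handed the job in; the last hand move ended at 18.25 s.

- **Lid:** I pushed it down with the closed fingertips at 25 mm/s, slowing to about 4–8 mm/s at the end. It stopped at a height of 139 mm with 6.8 N, and the pictures afterwards show it flat.
- **Start key:** I pressed it slowly until it stopped at a height of 87 mm, its full 6 mm travel. The vertical force was 8.2 N, above the 5.6 N needed. Then I released it gently and moved the hand clear.
- **Last checks:** at the end the tool force read about 1 N, which is sensor noise. The lid was still shut, and the rack, vial, beaker and jar showed no visible change. I did not compare the items on the left and the heater in the final pictures; the hand stayed above 0.23 m while passing over that side.
- **Key return:** I have no direct measurement that the start key sprang back. I judged it only from the final picture.
- **Disagreements:** the recognition network first took the vial for the start key; I rejected that against the picture and the known sizes. Its later start-key hits in the scene and top cameras were also off by 1 to 7 cm, so I used the wrist camera with the round keys' positions.

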